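Gauge a moulded door pull on the checking plate

TASK

First prove the bridge gauge: stand it level on the steel setting master so that both its legs are on the base and its sprung foot sits on the raised block, for a second or so. Then lift the moulded wooden pull out of its mould and lay it flat, rib up, in the middle of the plain steel checking plate, and stand the gauge level over it, legs on the plate either side and sprung foot on the rib, so that it shows the pull's height; leave it standing there. Set things down gently, without dropping them, don't let the gauge fall over, and leave the tin, cup and sanding block where they are.

Things in the scene. Friction and masses are not known exactly. Their poses are not given: they have to be found in the camera images.
- gauge: bridge gauge, loose, 0.6 kg: two legs, a beam, a black grip head on top, a sprung foot in the middle. Origin: centre of its underside, level with the soles; z up, y from leg to leg. Soles 50 (x) by 18 (y) at y +-62; gap between legs 106 wide, 66 high. Beam 30 (x) by 142 (y), z 66 to 88. Head 26 (x) by 44 (y), z 88 to 128: grip across its 26. Starts upright on the bench
- plunger (a joint): the gauge's sprung foot, a steel disc 20 in diameter on the gauge's axis. Value in m: how far it is pushed up above the leg soles, 0 to 0.050, so it reads the height of what is under the foot when the legs stand on a surface; the spring pushes it down with about 0.8 N at 0, 1.5 N at 0.036
- master: steel setting master, fixed: flat base 90 (x) by 180 (y) by 14 high, with a raised block 50 by 50 in its centre, 24 above the base (top at z 38). Origin: centre of its underside. The gauge fits across it with its y along the master's y; it then reads 0.024
- plate: checking plate, fixed: plain dark steel plate 200 by 200 by 14 high. Origin: centre of its underside, z up
- mould: open aluminium mould, fixed: block 210 (x) by 110 (y) by 26 high with a central cavity 156 by 66, 14 deep (floor at z 12), and four steel pins of 12 diameter, 12 high, at x +-90, y +-44 on its top. Origin: centre of its underside
- pull: moulded brown wood door pull, loose, about 0.16 kg: flat flange 150 (x) by 60 (y) by 12 thick with a raised rib 120 (x) by 26 (y) along its middle, 36 high in all. Origin: centre of the flange's underside, z up through the rib. Starts flange down in the mould's cavity, its rib standing 22 above the mould's top; grip it across the rib
- tin: bystander: steel tin, 86 in diameter, 100 high. Origin: centre of its underside
- cup: bystander: white mixing cup, 80 across the rim, 85 high. Origin: centre of its underside
- sander: bystander: cork sanding block 70 (x) by 120 (y) by 35 high. Origin: centre of its underside
Mind the look-alikes: they are no part of the job. What is shaped like the pull but pink or yellow is not meant.

How it is judged:
By the outcome, as a careful person would: the job done as asked, in the order asked, and still so for the second after the job is handed in, with the robot touching nothing.
It also fails if it takes over 72 s, if anything falls off the work surface, if the arm or the gripper's body presses on something with over 40 N, if the wrist force passes 120 N, or if a joint passes its speed limit or range.

ROBOT

A 6-joint arm with a two-finger parallel gripper is mounted at the origin on the work surface. World frame = base frame: x ahead of the robot, y to its left, z up, the work surface at z = 0. Lengths are in m, angles in rad, forces in N, time in s.
With the tool pointing down it reaches from about 0.35 to 0.875 m from the base axis. Payload 15.5 kg.
Tool frame: the origin (TCP) lies on the mounting face of the last link; the fingertips stand 173 mm ahead of it and the grasp point (between the pads) lies 155 mm ahead of it; z points along the fingers, y is the line along which they close (so a half turn about z gives the same grasp; the last joint's range is limited). The gripper opens to 85 mm and grips with 20 to 120 N. Pads are 22 mm wide; open, the fingers measure 114 mm over their backs; the gripper's body (76 mm by 85 mm) begins 54 mm behind the grasp point. The pads swing forward as they close: fully open they stand 13 mm farther back than shut.
Start: joints at [1.194, 0.494, 1.345, -0, 1.302, -0.096], TCP at [0.174, 0.6, 0.405] pointing down, gripper open.
Joint ranges: [-2.91, 2.91], [-0.82, 2.16], [0.22, 2.67], [-1.22, 4.37], [0.12, 2.79], [-3.08, 3.08]. Speed limits (rad/s): [1.89, 1.89, 2.57, 3.01, 3.01, 3.01].

INTERFACE

Orientations are given as a unit quaternion [w, x, y, z].
In Python, from cell import telemetry, cams, close_job gives the robot as it stands.
- The arm moves only by the tool servo_tool, never from a script. Its argument "increments" is a list that holds one entry, the list of rows, each a list of 5 numbers: the shift along the tool's x, y, z in units of 0.1 m (1.0 is 0.1 m), then the turn about the tool's z in units of 180 degrees (1.0 is 180 degrees), then the opening, from -1 (shut) to 1 (fully open). A call has 1 to 5 rows; each row is the pose to reach, as a shift and turn from the pose commanded when the call began, along the tool's axes at that moment, turning the shorter way round; what a row does not reach only later rows make up. A row lasts 1/12 s, in which the tool goes at most 41.7 mm and 7.16 degrees, less where a joint would pass 70% of its speed; a pose out of reach is approached as far as the arm can. A call with a number of a shift or a turn outside -1 to 1 is refused whole. A call with a gripper value outside its range is refused whole. The fingers move at their own pace and stop on an object; the grip force is fixed at half the most. Time passes only in rows, so rows that repeat a pose let the fingers close. It gives the time, the measured TCP pose, the force, the opening and the grip force at its end, in the units of the state.
- telemetry.get_state(): the state, without advancing time (a new reading comes with each control period).
- cams.read_camera(name): name is "scene" or "side" or "wrist"; returns a dict with "image" (384x512x3 uint8, red, green, blue), "camera_matrix" (3x3 intrinsics, pixels), "origin" and "rotation" of the camera in the world. Camera axes: x right, y up, looking along -z (the intrinsics and any distortion apply to the point x, -y, -z); pixel columns grow to the right and rows downward; lengths in m; the calibration is good to about 2 mm. A picture is of the moment at which its call begins. There is no depth.
- close_job(): hands the job in; it is judged then, once.
The state is a dict: "clock": time; "qpos": joint angles; "qvel": joint speeds; "joint_torque": joint torques, N m; "eef_pos": TCP position; "tcp_rot": TCP orientation; "contact_force": force on the tool from outside, world axes, zero at the start; "wrist_torque": the same for the moment, N m; "gripper_width": finger opening in m; "grip_force": force on a finger pad.
Only numpy, scipy, OpenCV 4.12 (cv2) and the standard library are available. Lean on these libraries where they do the work, as an engineer would, in place of code of your own. Each camera call takes 0.05 s, during which the arm holds its last target. There are 200 camera calls.

## Working session

There is one attempt and no reset: what is moved stays moved. The work goes in short steps, Python scripts to look and compute and a tool call to move; the robot and the scene stay as the last step left them, time stands still between calls to the robot, and variables do not carry over. Pictures are saved under pics/ and viewed, at most 10 in all, crops included, and the job is handed in when it is done.

Besides the shell and the picture viewer there is one more tool, called after "Call:" in YAML: its name, and indented under it one key for each argument. servo_tool: Moves the arm, as the interface text tells. Its arguments: {"type":"object","properties":{"increments":{"type":"array"}},"required":["increments"]}

```bash
mkdir -p pics; ls
python3 - <<'E'
from cell import telemetry,cams
import cv2,numpy as np
s=telemetry.get_state();print(s)
ims=[]
for n in("scene","side"):
    r=cams.read_camera(n);print(n,r["camera_matrix"],r["origin"],r["rotation"],[k for k in r])
    cv2.imwrite(f"pics/{n}0.png",r["image"][:,:,::-1])
E
```

```text
pics
{'clock': 0.0, 'qpos': array([ 1.19350514e+00,  4.94209525e-01,  1.34618468e+00, -1.01799034e-05,
        1.30249690e+00, -9.54984559e-02]), 'qvel': array([-0.00035107, -0.00051747, -0.00115646, -0.00223115, -0.00143183,
        0.00097599]), 'joint_torque': array([-3.08954168e-04, -8.82175756e+01, -3.83872354e+01, -7.63890489e-05,
        1.02038906e-02,  3.28970238e-06]), 'eef_pos': array([0.17373531, 0.60019571, 0.40406559]), 'tcp_rot': array([-1.47278580e-04,  1.40429284e-01,  9.90090498e-01, -6.32322850e-04]), 'contact_force': array([ 0.09070777, -0.07211734,  0.20039432]), 'wrist_torque': array([ 0.08919743, -0.04596634,  0.01853456]), 'grip_force': 0.0, 'gripper_width': 0.08549481606426133}
scene [[399.51992894   0.         256.4154326 ]
 [  0.         399.51992894 195.02505611]
 [  0.           0.           1.        ]] [ 0.83149005 -0.65839128  0.9566729 ] [0.90989626 0.30501753 0.08679455 0.26743189] ['image', 'camera_matrix', 'origin', 'rotation']
side [[424.43167587   0.         254.24079831]
 [  0.         424.43167587 190.88406089]
 [  0.           0.           1.        ]] [-0.20949146 -0.81535819  1.04500118] [ 0.85817886  0.35647925 -0.13760152 -0.34280813] ['image', 'camera_matrix', 'origin', 'rotation']
```

View pics/scene0.png

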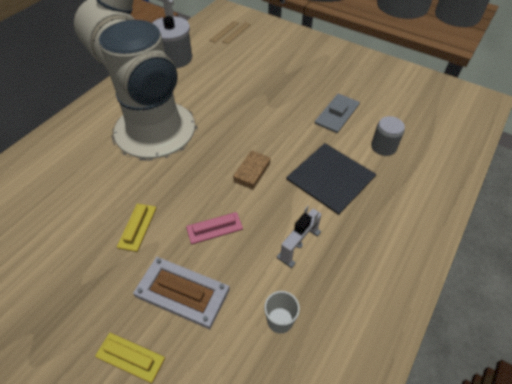

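View pics/side0.png

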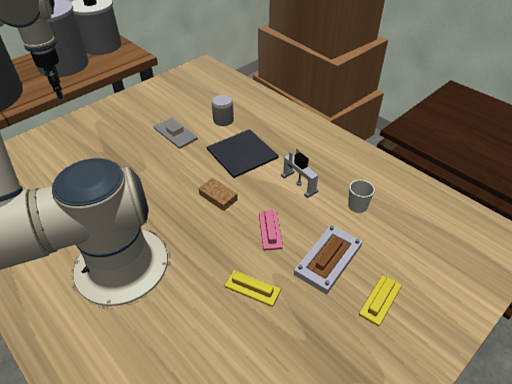

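The pull candidates in the scene view are brown in the mould (182,291), pink (215,228) and yellow (137,228) and (130,357). Brown wood in the aluminium mould fits the description. The other items in that view are the gauge (300,235), plate (331,177), master (338,112), tin (388,135), cup (282,311) and sander (252,168). Next I'll confirm the pull with a crop and take rough positions.

```bash
cat > h.py <<'E'
import numpy as np,cv2
from scipy.spatial.transform import Rotation as R
from cell import telemetry,cams
def rot(q): return R.from_quat([q[1],q[2],q[3],q[0]]).as_matrix() if np.size(q)==4 else np.array(q)
class V:
    def __init__(s,n):
        r=cams.read_camera(n); s.im=r["image"][:,:,::-1].copy(); s.K=np.array(r["camera_matrix"]); s.o=np.array(r["origin"]); s.R=rot(r["rotation"])@np.diag([1,-1,-1])
        s.hsv=cv2.cvtColor(s.im,cv2.COLOR_BGR2HSV)
    def ray(s,p):
        p=np.atleast_2d(p).astype(float); d=np.c_[p,np.ones(len(p))]@np.linalg.inv(s.K).T@s.R.T
        return d/np.linalg.norm(d,axis=1)[:,None]
    def plane(s,p,z):
        d=s.ray(p); return s.o+d*((z-s.o[2])/d[:,2])[:,None]
    def px(s,P):
        c=(np.atleast_2d(P)-s.o)@s.R@s.K.T; return c[:,:2]/c[:,2:]
def tri(vs,ps):
    A=0;b=0
    for v,p in zip(vs,ps):
        d=v.ray(p)[0]; M=np.eye(3)-np.outer(d,d); A=A+M; b=b+M@v.o
    return np.linalg.solve(A,b)
E
python3 - <<'E'
from h import *
a,b=V("scene"),V("side")
np.set_printoptions(precision=3,suppress=True)
for n,p,q in [("gaugehead",(304,219),(301,158)),("pullrib",(181,287),(330,255)),("plate",(331,177),(242,152)),("masterblk",(339,108),(176,128)),("tin",(389,125),(222,103)),("cup",(282,300),(361,190)),("sander",(252,165),(218,192))]:
    P=tri((a,b),(p,q)); print(n,P,a.px(P)-p,np.hypot(*P[:2]))
def up(v,c,w=60):
    x,y=c; return cv2.resize(v.im[y-w:y+w,x-w:x+w],(400,400),interpolation=cv2.INTER_CUBIC)
# top row mould (scene), gauge (scene)
cv2.imwrite("pics/crop.png",np.hstack([up(a,(182,275)),up(a,(310,215))]))
E
```

```text
gaugehead [ 0.637 -0.13   0.122] [[-0.681  1.598]] 0.6506077617531923
pullrib [ 0.458 -0.415  0.031] [[-1.015  1.978]] 0.6175463890121896
plate [0.606 0.129 0.007] [[-0.105  0.254]] 0.6190830442440689
masterblk [0.497 0.4   0.032] [[-0.298  0.744]] 0.6383690300563716
tin [0.686 0.336 0.096] [[-0.735  1.646]] 0.7636225087537634
cup [ 0.693 -0.335  0.085] [[-1.91   4.312]] 0.7701932995748012
sander [0.388 0.013 0.032] [[-0.715  1.734]] 0.388410544413649
```

View pics/crop.png

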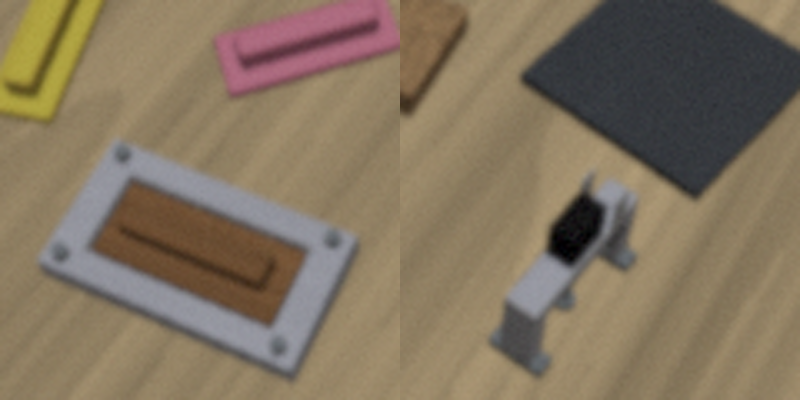

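The crop shows the brown ribbed pull sitting in the grey mould with four pins, its rib centre at about (196,250) in the left half. That is the pull meant. On the right, the gauge's black head is at (577,230) with the beam running diagonally. Triangulated heights match the given sizes. Next I'll square the tool to the world axes and go over the master.

Call:
servo_tool:
  increments:
    - [[0,0,0,-0.0896,1],[0,0,0,-0.0896,1],[0,0,0,-0.0896,1],[0,0,0,-0.0896,1]]

```text
clock: 0.53
eef_pos: [0.1738, 0.6003, 0.4045]
tcp_rot: [-0.0, -0.001, 1.0, -0.0]
contact_force: [-0.5, 0.3, -0.4]
gripper_width: 0.0858
grip_force: 0.0
```

Call:
servo_tool:
  increments:
    - [[-1,-0.7,0,0,1],[-1,-0.7,0,0,1],[-1,-0.7,0,0,1]]

```text
clock: 0.78
eef_pos: [0.2746, 0.5294, 0.4046]
tcp_rot: [0.0, 0.001, 1.0, -0.0]
contact_force: [-0.3, 0.9, 0.7]
gripper_width: 0.0859
grip_force: 0.0
```

Call:
servo_tool:
  increments:
    - [[-1,-0.7,0,0,1],[-1,-0.7,0,0,1],[-1,-0.7,0,0,1]]

```text
clock: 1.03
eef_pos: [0.3753, 0.4587, 0.4047]
tcp_rot: [0.0, 0.001, 1.0, -0.0]
contact_force: [0.2, 0.2, -0.8]
gripper_width: 0.0854
grip_force: 0.0
```

Call:
servo_tool:
  increments:
    - [[-1,-0.6,0,0,1],[-1,-0.6,0,0,1],[-1,-0.6,0,0,1],[-1,-0.6,0,0,1],[-1,-0.6,0,0,1]]

```text
clock: 1.45
eef_pos: [0.4752, 0.3991, 0.4044]
tcp_rot: [-0.0, 0.002, 1.0, -0.0]
contact_force: [-0.6, 0.5, -0.1]
gripper_width: 0.0856
grip_force: 0.0
```

Run:
```python
from h import *
s=telemetry.get_state();print(s["clock"],s["eef_pos"],rot(s["tcp_rot"]).round(3))
w=V("wrist");print(w.o,w.R.round(3),w.K)
cv2.imwrite("pics/w1.png",w.im)
np.save("w1.npy",w.im)
print(w.px([0.497,0.4,0.038]))
```

```text
1.45 [0.4751616  0.39910832 0.40436368] [[-1.     0.005 -0.   ]
 [ 0.005  1.    -0.   ]
 [ 0.    -0.    -1.   ]]
[0.40153818 0.40030366 0.37334744] [[ 0.004  0.956  0.293]
 [ 1.    -0.004 -0.002]
 [-0.001  0.293 -0.956]] [[279.13942098   0.         256.66319402]
 [  0.         279.13942098 191.50805885]
 [  0.           0.           1.        ]]
[[256.93190675 186.03868684]]
```

View pics/w1.png

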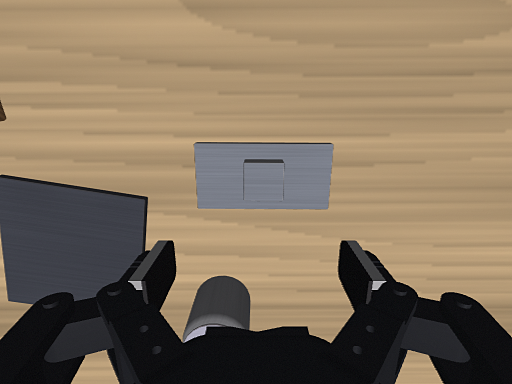

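The wrist view shows the master level with the world axes: base corners (195,145), (333,145), (329,209), (197,208), raised block at (264,181). The plate is at the left edge and the tin at the bottom.

```bash
cat >> h.py <<'E'
def blob(v,mask,near,z,show=""):
    m=cv2.morphologyEx(mask.astype(np.uint8),cv2.MORPH_OPEN,np.ones((3,3)))
    n,l,st,c=cv2.connectedComponentsWithStats(m)
    i=min(range(1,n),key=lambda i:np.hypot(*(c[i]-near))+(1e4 if st[i,4]<60 else 0))
    cs,_=cv2.findContours((l==i).astype(np.uint8),cv2.RETR_EXTERNAL,cv2.CHAIN_APPROX_NONE)
    p=max(cs,key=cv2.contourArea)[:,0]
    h=cv2.convexHull(p)[:,0]
    P=v.plane(h,z)[:,:2]
    (cx,cy),(a,b),ang=cv2.minAreaRect((P*1000).astype(np.float32))
    if a<b: a,b,ang=b,a,ang+90
    ang=(ang+90)%180-90
    print(show,"ctr mm",round(cx,1),round(cy,1),"size",round(a,1),round(b,1),"long-axis deg",round(ang,1),"px",st[i].tolist())
    return p
E
python3 - <<'E'
from h import *
w=V("wrist"); H,S,Vv=cv2.split(w.hsv)
for p in [(220,190),(264,181),(264,162),(264,144),(60,250),(400,190)]: print(p,w.hsv[p[1],p[0]])
m=(H>100)&(H<130)&(Vv>105)
blob(w,m,(264,176),0.014,"master wrist")
# block edges: gradients
g=w.im.mean(2)
print(g[180,236:292].round().astype(int)); print(g[138:215,264].round().astype(int)); print(g[138:215,220].round().astype(int))
a=V("scene");b=V("side")
for v,p in((a,(331,177)),(b,(242,152))):
    H,S,Vv=cv2.split(v.hsv); print(v.hsv[p[1],p[0]])
    blob(v,(Vv<75),p,0.014,"plate")
for v,p in((a,(330,120)),(b,(168,135))):
    H,S,Vv=cv2.split(v.hsv); print(v.hsv[p[1],p[0]])
    blob(v,(H>95)&(H<135)&(S>15),p,0.014,"master")
for v,p in((a,(160,272)),(b,(312,268))):
    H,S,Vv=cv2.split(v.hsv); print(v.hsv[p[1],p[0]])
    blob(v,(H>95)&(H<135)&(S>15),(182,291) if v is a else (330,255),0.026,"mould")
for v,p in((a,(304,219)),(b,(301,158))):
    H,S,Vv=cv2.split(v.hsv)
    blob(v,(Vv<45),p,0.128,"head");
E
```

```text
(220, 190) [112  28 136]
(264, 181) [112  29 133]
(264, 162) [105   9  57]
(264, 144) [107  47  38]
(60, 250) [117  34  75]
(400, 190) [ 17  88 165]
master wrist ctr mm 491.6 407.8 size 178.1 87.4 long-axis deg 89.9 px [194, 145, 138, 65, 8500]
[127 128 129 128 129 128 127 130 127 127 127 126 127 127 127 127 127 127
 128 128 128 128 128 129 127 129 129 129 130 129 129 129 130 131 131 131
 131 131 131 131 131 131 131 133 133 131 146 121 126 128 128 128 129 128
 128 128]
[149 157 160 165 177 117  34 128 130 129 127 124 126 131 125 124 131 129
 127 123 132 139  82  49  56  43 139 133 128 131 130 125 131 132 131 131
 130 129 128 128 132 127 130 124 125 125 123 129 135 131 129 127 127 128
 131 131 127 127 129 129 131 128 134 129 124 125 130 132 127 128 126 120
 158 152 149 146 145]
[149 158 162 166 181  67  77 128 125 128 124 124 130 132 129 128 130 126
 128 124 130 131 133 130 129 132 131 129 131 126 127 127 132 129 127 129
 135 134 127 134 128 127 130 130 129 131 127 130 129 127 129 126 127 127
 131 130 127 126 128 130 130 127 127 131 127 128 127 127 128 130 127 135
 155 147 146 145 144]
[109  46  61]
plate ctr mm 605.0 126.4 size 200.5 197.1 long-axis deg 80.3 px [287, 145, 88, 69, 3226]
[107  35  65]
plate ctr mm 598.8 122.9 size 206.0 202.0 long-axis deg 80.5 px [207, 130, 71, 47, 1868]
[104  24 115]
master ctr mm 493.8 404.2 size 171.9 81.0 long-axis deg 89.6 px [317, 96, 40, 34, 648]
[ 30   4 132]
master ctr mm 599.8 122.6 size 200.1 199.7 long-axis deg 80.3 px [208, 131, 70, 46, 1792]
[ 13 101 104]
mould ctr mm 368.2 -414.1 size 42.3 15.6 long-axis deg -85.4 px [147, 265, 12, 15, 61]
[ 13 154 137]
mould ctr mm 473.8 -374.6 size 204.7 80.5 long-axis deg -15.6 px [299, 229, 57, 38, 392]
head ctr mm 641.0 -142.1 size 56.4 27.0 long-axis deg 85.7 px [295, 214, 15, 19, 188]
head ctr mm 620.9 -148.6 size 74.9 39.5 long-axis deg 42.8 px [295, 153, 13, 16, 156]
```

Call:
servo_tool:
  increments:
    - [[-0.35,-1,0,0,1],[-0.35,-1,0,0,1],[-0.35,-1,0,0,1]]

```text
clock: 1.9
eef_pos: [0.5085, 0.2985, 0.4047]
tcp_rot: [0.0, -0.0, 1.0, -0.0]
contact_force: [1.3, 0.4, 0.2]
gripper_width: 0.0852
grip_force: 0.0
```

Call:
servo_tool:
  increments:
    - [[-0.35,-1,0,0,1],[-0.35,-1,0,0,1],[-0.35,-1,0,0,1]]

```text
clock: 2.15
eef_pos: [0.5439, 0.1979, 0.4049]
tcp_rot: [0.0, 0.0, 1.0, -0.0]
contact_force: [0.6, 0.7, 0.0]
gripper_width: 0.0854
grip_force: 0.0
```

Call:
servo_tool:
  increments:
    - [[-0.35,-0.8,0,0,1],[-0.35,-0.8,0,0,1],[-0.35,-0.8,0,0,1],[-0.35,-0.8,0,0,1]]

```text
clock: 2.48
eef_pos: [0.579, 0.1191, 0.4047]
tcp_rot: [0.0, 0.001, 1.0, -0.0]
contact_force: [-0.4, 0.5, 0.3]
gripper_width: 0.0853
grip_force: 0.0
```

Run:
```python
from h import *
w=V("wrist"); H,S,Vv=cv2.split(w.hsv)
p=w.px([0.602,0.124,0.014])[0]; print(p,telemetry.get_state()["eef_pos"],w.hsv[int(p[1]),int(p[0])])
blob(w,(Vv<100)&(Vv>50)&(H>95)&(H<130),p,0.014,"plate")
cv2.imwrite("pics/w2.png",w.im)
```

```text
[259.92849709 181.73301222] [0.57843757 0.12039381 0.40465957] [113  37  83]
plate ctr mm 603.0 131.8 size 197.9 197.4 long-axis deg -9.6 px [186, 93, 171, 165, 21407]
```

Call:
servo_tool:
  increments:
    - [[-0.2,-1,0,0,1],[-0.2,-1,0,0,1],[-0.2,-1,0,0,1]]

```text
clock: 2.78
eef_pos: [0.5987, 0.0192, 0.4048]
tcp_rot: [0.0, -0.001, 1.0, -0.0]
contact_force: [-0.3, -0.8, 0.0]
gripper_width: 0.0856
grip_force: 0.0
```

Call:
servo_tool:
  increments:
    - [[-0.2,-1,0,0,1],[-0.2,-1,0,0,1],[-0.2,-1,0,0,1]]

```text
clock: 3.03
eef_pos: [0.619, -0.0814, 0.4048]
tcp_rot: [0.0, -0.0, 1.0, -0.0]
contact_force: [-0.2, -0.5, 0.2]
gripper_width: 0.0856
grip_force: 0.0
```

Call:
servo_tool:
  increments:
    - [[0,-0.5,0,0,1],[0,-0.5,0,0,1],[0,-0.5,0,0,1],[0,-0.5,0,0,1]]

```text
clock: 3.37
eef_pos: [0.6185, -0.1283, 0.4046]
tcp_rot: [-0.0, -0.0, 1.0, 0.0]
contact_force: [-0.7, -0.0, -0.8]
gripper_width: 0.0857
grip_force: 0.0
```

Run:
```python
from h import *
w=V("wrist"); H,S,Vv=cv2.split(w.hsv)
p=w.px([0.637,-0.13,0.128])[0]; print(p,telemetry.get_state()["eef_pos"],w.o)
blob(w,(Vv<50),p,0.128,"head")
cv2.imwrite("pics/w3.png",w.im)
```

```text
[253.82459259 208.82158474] [ 0.61855331 -0.12781554  0.40465569] [ 0.54489858 -0.12744078  0.37360675]
head ctr mm 638.5 -131.4 size 42.5 19.6 long-axis deg 83.9 px [230, 199, 46, 23, 792]
```

View pics/w3.png

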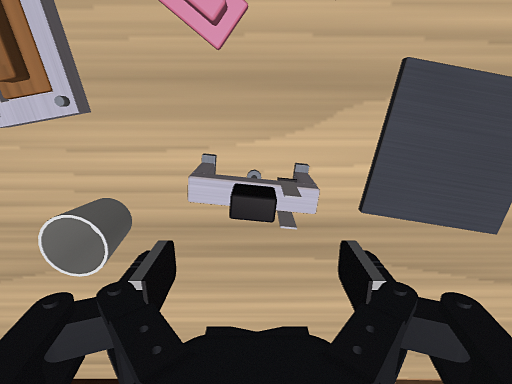

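The wrist view shows the gauge beam from (188,190) to (318,200), black head at (253,203), and an undocumented slanted flag at about (288,205) by the head. The cup is at (80,240), the mould upper left and the plate at right. I'll zoom in on the gauge to judge that flag before gripping.

Run:
```python
from h import *
w=cv2.imread("pics/w3.png");a=cv2.imread("pics/scene0.png");b=cv2.imread("pics/side0.png")
f=lambda i,x,y,u,v:cv2.resize(i[y:y+v,x:x+u],None,fx=5,fy=5,interpolation=cv2.INTER_CUBIC)
A=f(w,180,150,150,90);B=f(a,270,200,75,60);C=f(b,265,140,75,60)
cv2.imwrite("pics/crop2.png",np.hstack([np.vstack([B,C])[:, :375],np.zeros((600,1,3),np.uint8)])) 
cv2.imwrite("pics/crop2.png",cv2.resize(np.vstack([A,np.hstack([B,C])]),(600,600)))
```

```text
(no output)
```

View pics/crop2.png

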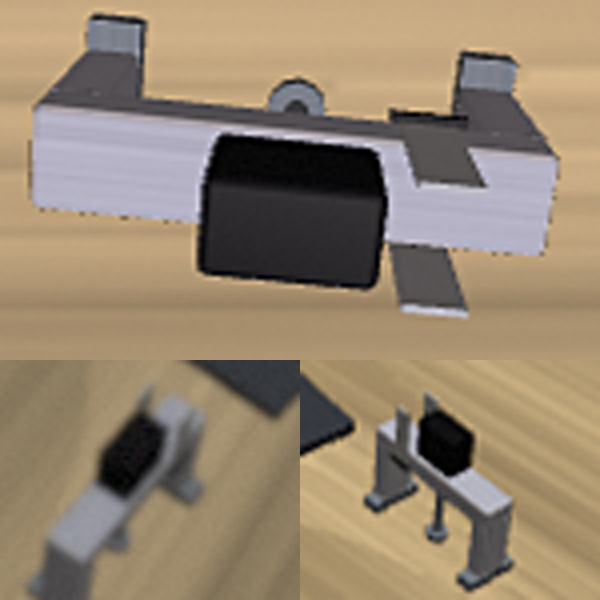

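Run:
```python
from h import *
np.set_printoptions(precision=4,suppress=True)
b=V("side");a=V("scene");w=V("wrist")
for n,p,q in [("front",(293,196.5),(290.8,152)),("rear",(288.6,228.3),(297.5,149)),]:
    P=tri((w,b),(p,q));print(n,P,w.px(P)-p)
P=tri((a,b),((306.8,207),(297.5,149)));print(P)
# head top corners, beam top corners (crop/4+off)
c=lambda L:[(x/4+180,y/4+150) for x,y in L]
hd=w.plane(c([(207,184),(386,192),(200,274),(375,289)]),.128);print(hd,hd.mean(0))
bm=w.plane(c([(36,104),(557,155),(31,205),(548,252)]),.088);print(bm,bm.mean(0))
print(np.degrees(np.arctan2(*(bm[1]-bm[0])[1::-1])),np.degrees(np.arctan2(*(bm[3]-bm[2])[1::-1])))
```

```text
front [ 0.6267 -0.0945  0.1275] [[-1.472   1.6098]]
rear [ 0.6605 -0.0959  0.122 ] [[-0.5092  0.732 ]]
[ 0.6337 -0.1156  0.1535]
[[ 0.6246 -0.15    0.128 ]
 [ 0.6264 -0.1085  0.128 ]
 [ 0.647  -0.1522  0.128 ]
 [ 0.6508 -0.1106  0.128 ]] [ 0.6372 -0.1303  0.128 ]
[[ 0.6155 -0.1982  0.088 ]
 [ 0.6292 -0.0601  0.088 ]
 [ 0.6436 -0.2015  0.088 ]
 [ 0.6569 -0.0607  0.088 ]] [ 0.6363 -0.1301  0.088 ]
84.36014034860928 84.62320243168712
```

Two thin fins stand beside the head at gauge y of about +35, with tops at about 0.125. They are clear of a grasp centred on the head. The gauge is at (0.637, -0.130) and its y axis points at 84.5°. I'll turn the tool 95.5° and centre it.

Call:
servo_tool:
  increments:
    - [[0,0,0,0.177,1],[0,0,0,0.177,1],[0,0,0,0.177,1],[0,0,0,0.177,1],[0,0,0,0.177,1]]

```text
clock: 3.98
eef_pos: [0.6186, -0.1286, 0.4048]
tcp_rot: [-0.0, 0.278, 0.961, 0.0]
contact_force: [0.7, -0.0, 0.5]
gripper_width: 0.0858
grip_force: 0.0
```

Call:
servo_tool:
  increments:
    - [[0,0,0,0.177,1],[0,0,0,0.177,1],[0,0,0,0.177,1],[0,0,0,0.177,1],[0,0,0,0.177,1]]

```text
clock: 4.4
eef_pos: [0.6186, -0.1286, 0.4048]
tcp_rot: [-0.0, 0.531, 0.848, 0.0]
contact_force: [0.1, -0.2, 0.3]
gripper_width: 0.0855
grip_force: 0.0
```

Call:
servo_tool:
  increments:
    - [[0,0,0,0.177,1],[0,0,0,0.177,1],[0,0,0,0.177,1],[0,0,0,0.177,1],[0,0,0,0.177,1]]

```text
clock: 4.82
eef_pos: [0.6186, -0.1286, 0.4048]
tcp_rot: [-0.0, 0.743, 0.669, 0.0]
contact_force: [-0.8, 0.4, -0.3]
gripper_width: 0.0854
grip_force: 0.0
```

Call:
servo_tool:
  increments:
    - [[0,0.185,0.3,0,1],[0,0.185,0.3,0,1],[0,0.185,0.3,0,1],[0,0.185,0.3,0,1]]

```text
clock: 5.15
eef_pos: [0.6369, -0.1308, 0.375]
tcp_rot: [-0.0, 0.74, 0.672, -0.0]
contact_force: [-0.3, -0.1, 0.4]
gripper_width: 0.0854
grip_force: 0.0
```

Run:
```python
from h import *
w=V("wrist"); H,S,Vv=cv2.split(w.hsv)
s=telemetry.get_state();p=w.px([0.637,-0.13,0.128])[0]; print(p,s["eef_pos"],s["qpos"],rot(s["tcp_rot"]).round(3)[:,0],w.o)
blob(w,(Vv<50),p,0.128,"head");
x,y=p.astype(int); c=w.im[y-70:y+70,x-90:x+90]; print(x-90,y-70)
cv2.imwrite("pics/w4.png",cv2.resize(c,None,fx=4,fy=4,interpolation=cv2.INTER_CUBIC))
```

```text
[255.41289965 201.48167965] [ 0.63691119 -0.13101619  0.37548896] [-2.94662490e-01  5.55916731e-01  1.31461192e+00  2.27310457e-06
  1.27035307e+00 -1.97846903e-01] [ 0.097  0.995 -0.   ] [ 0.64526974 -0.05559625  0.34396377]
head ctr mm 637.8 -127.0 size 50.1 24.5 long-axis deg 83.6 px [241, 168, 31, 59, 1762]
165 131
```

View pics/w4.png

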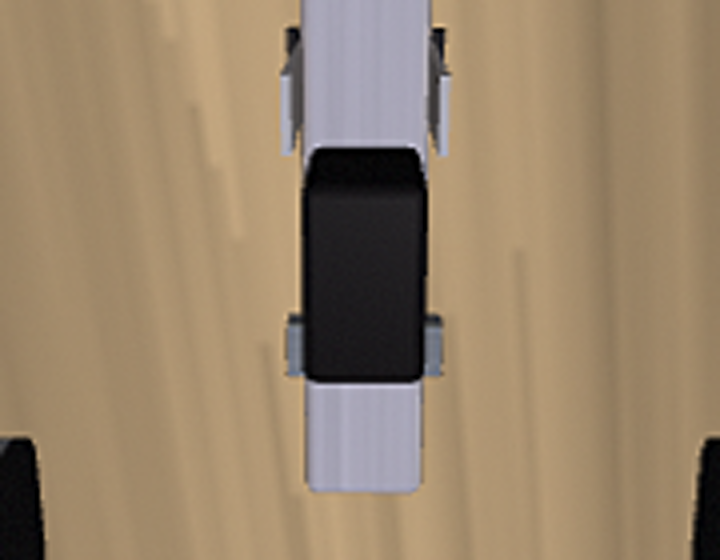

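The crop shows the head top face centred at crop (365,283). The fingertips are symmetric around it, at 40 and 692, and the beam is vertical, so the tool is aligned. I'll descend and grip.

Call:
servo_tool:
  increments:
    - [[0,0,0.3,0,1],[0,0,0.6,0,1],[0,0,0.6,0,1]]

```text
clock: 5.45
eef_pos: [0.6354, -0.131, 0.3109]
tcp_rot: [-0.003, 0.741, 0.672, -0.002]
contact_force: [-1.9, 0.1, -0.2]
gripper_width: 0.0853
grip_force: 0.0
```

Call:
servo_tool:
  increments:
    - [[0,0,0.2,0,1],[0,0,0.4,0,1],[0,0,0.48,0,1],[0,0,0.48,0,1],[0,0,0.48,0,0]]

```text
clock: 5.87
eef_pos: [0.6373, -0.1316, 0.2681]
tcp_rot: [0.0, 0.741, 0.672, 0.0]
contact_force: [-0.9, -0.6, 0.2]
gripper_width: 0.0751
grip_force: 0.0
```

Call:
servo_tool:
  increments:
    - [[0,0,0,0,-0.3],[0,0,0,0,-0.3],[0,0,0,0,-0.5],[0,0,0,0,-1],[0,0,0,0,-1]]

```text
clock: 6.28
eef_pos: [0.637, -0.1316, 0.2674]
tcp_rot: [0.0, 0.741, 0.672, 0.0]
contact_force: [-3.6, 0.4, 7.7]
gripper_width: 0.0252
grip_force: 58.7
```

Call:
servo_tool:
  increments:
    - [[0,0,0,0,-1],[0,0,0,0,-1],[0,0,0,0,-1],[0,0,0,0,-1],[0,0,0,0,-1]]

```text
clock: 6.7
eef_pos: [0.637, -0.1316, 0.2674]
tcp_rot: [0.0, 0.741, 0.672, 0.0]
contact_force: [-1.9, 0.4, 7.5]
gripper_width: 0.0251
grip_force: 58.6
```

Call:
servo_tool:
  increments:
    - [[0,0,-0.1,0,-1],[0,0,-0.4,0,-1],[0,0,-0.8,0,-1],[0,0,-0.8,0,-1]]

```text
clock: 7.03
eef_pos: [0.6384, -0.1319, 0.3541]
tcp_rot: [0.004, 0.741, 0.672, 0.002]
contact_force: [3.7, -0.0, -4.2]
gripper_width: 0.0247
grip_force: 61.0
```

Call:
servo_tool:
  increments:
    - [[0,0,0,-0.0306,-1],[0,0,0,-0.0306,-1],[0,0,0,-0.0306,-1]]

```text
clock: 7.28
eef_pos: [0.6367, -0.1315, 0.3465]
tcp_rot: [-0.0, 0.708, 0.706, -0.0]
contact_force: [-0.7, -0.2, -6.4]
gripper_width: 0.0251
grip_force: 61.1
```

Call:
servo_tool:
  increments:
    - [[0.3,-0.08,0,0,-1],[0.6,-0.16,0,0,-1],[0.9,-0.24,0,0,-1]]

```text
clock: 7.53
eef_pos: [0.6125, -0.0409, 0.3459]
tcp_rot: [-0.001, 0.709, 0.705, -0.0]
contact_force: [0.8, 0.1, -6.3]
gripper_width: 0.0253
grip_force: 61.1
```

Call:
servo_tool:
  increments:
    - [[0.3,-0.08,0,0,-1],[0.6,-0.16,0,0,-1],[0.9,-0.24,0,0,-1]]

```text
clock: 7.78
eef_pos: [0.5885, 0.0498, 0.3461]
tcp_rot: [-0.0, 0.709, 0.705, -0.0]
contact_force: [1.1, 0.4, -5.8]
gripper_width: 0.0253
grip_force: 61.1
```

Call:
servo_tool:
  increments:
    - [[0.3,-0.08,0,0,-1],[0.6,-0.16,0,0,-1],[0.9,-0.24,0,0,-1]]

```text
clock: 8.03
eef_pos: [0.5647, 0.1399, 0.3462]
tcp_rot: [-0.0, 0.709, 0.705, -0.0]
contact_force: [0.8, 0.2, -6.4]
gripper_width: 0.025
grip_force: 61.1
```

Call:
servo_tool:
  increments:
    - [[0.3,-0.08,0,0,-1],[0.6,-0.16,0,0,-1],[0.9,-0.24,0,0,-1]]

```text
clock: 8.28
eef_pos: [0.5408, 0.2299, 0.3462]
tcp_rot: [-0.0, 0.709, 0.705, -0.0]
contact_force: [0.3, -0.2, -6.5]
gripper_width: 0.0253
grip_force: 61.1
```

Call:
servo_tool:
  increments:
    - [[0.3,-0.08,0,0,-1],[0.6,-0.16,0,0,-1],[0.9,-0.24,0,0,-1]]

```text
clock: 8.53
eef_pos: [0.5169, 0.32, 0.3462]
tcp_rot: [-0.0, 0.709, 0.705, -0.001]
contact_force: [-0.4, 0.7, -6.4]
gripper_width: 0.0249
grip_force: 61.1
```

Call:
servo_tool:
  increments:
    - [[0.3,-0.08,0,0,-1],[0.6,-0.16,0,0,-1],[0.86,-0.25,0,0,-1],[0.86,-0.25,0,0,-1],[0.86,-0.25,0,0,-1]]

```text
clock: 8.95
eef_pos: [0.492, 0.4059, 0.3459]
tcp_rot: [-0.0, 0.708, 0.706, -0.001]
contact_force: [0.4, -0.5, -6.3]
gripper_width: 0.0253
grip_force: 61.2
```

Run:
```python
from h import *
w=V("wrist")
s=telemetry.get_state(); print(s["eef_pos"],s["clock"],s["gripper_width"],rot(s["tcp_rot"]).round(3)[:,0])
print(w.px([[.492,.406,.038],[.467,.406,.038],[.517,.406,.038]]))
a=V("scene")
c=cv2.resize(a.im[50:160,270:420],(600,440),interpolation=cv2.INTER_CUBIC)
cv2.imwrite("pics/m1.png",np.hstack([cv2.resize(w.im[:,100:412],(480,590)),cv2.resize(a.im[30:180,290:370],(315,590))]))
```

```text
[0.4924273  0.40485759 0.34598085] 9.0 0.025216358059609208 [ 0.002  1.    -0.001]
[[255.93631169 182.40856349]
 [231.60430156 182.42181214]
 [280.27498817 182.39531121]]
```

View pics/m1.png

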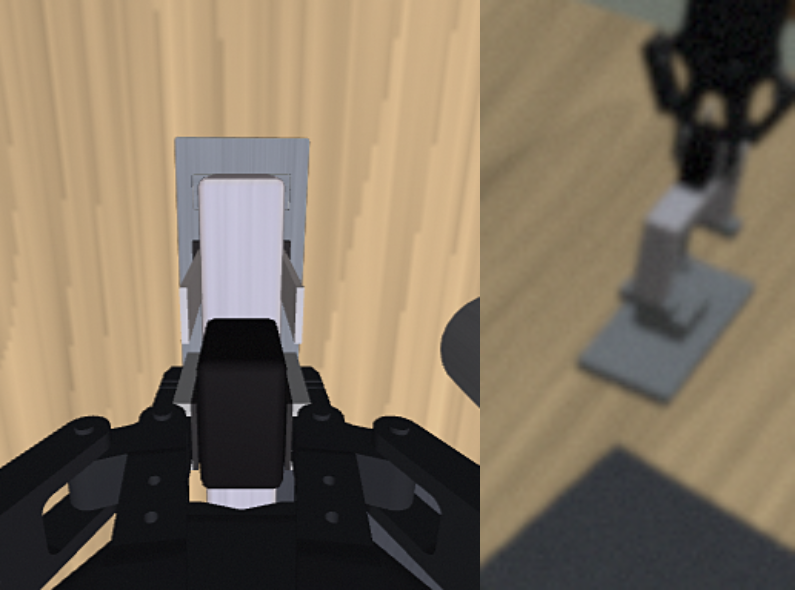

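The gauge is held level over the master. The beam centre, column 242, matches the master's centre at 241. I'll lower gently.

Call:
servo_tool:
  increments:
    - [[0,0,0.2,0,-1],[0,0,0.4,0,-1],[0,0,0.5,0,-1],[0,0,0.58,0,-1],[0,0,0.6,0,-1]]

```text
clock: 9.47
eef_pos: [0.493, 0.4039, 0.2856]
tcp_rot: [-0.0, 0.708, 0.706, -0.001]
contact_force: [-0.4, -0.4, -5.3]
gripper_width: 0.0255
grip_force: 61.3
```

Call:
servo_tool:
  increments:
    - [[0,0,0.01,0,-1],[0,0,0.02,0,-1],[0,0,0.03,0,-1],[0,0,0.04,0,-1],[0,0,0.04,0,-1]]

```text
clock: 9.88
eef_pos: [0.493, 0.4047, 0.283]
tcp_rot: [0.0, 0.708, 0.707, 0.0]
contact_force: [0.4, -0.5, -5.0]
gripper_width: 0.0253
grip_force: 61.3
```

Call:
servo_tool:
  increments:
    - [[0,0,0.005,0,-1],[0,0,0.01,0,-1],[0,0,0.01,0,-1],[0,0,0.01,0,-1]]

```text
clock: 10.22
eef_pos: [0.4929, 0.4047, 0.2818]
tcp_rot: [0.0, 0.708, 0.707, 0.0]
contact_force: [1.1, -0.6, -4.6]
gripper_width: 0.0251
grip_force: 61.5
```

Call:
servo_tool:
  increments:
    - [[0,0,0.005,0,-1],[0,0,0.01,0,-1],[0,0,0.01,0,-1],[0,0,0.01,0,-1]]

```text
clock: 10.55
eef_pos: [0.4929, 0.4045, 0.2816]
tcp_rot: [0.0, 0.708, 0.707, 0.0]
contact_force: [-2.2, -4.6, 9.5]
gripper_width: 0.0251
grip_force: 63.5
```

Contact at the expected height. Next: release, let it stand, and look.

Call:
servo_tool:
  increments:
    - [[0,0,0,0,-0.3],[0,0,0,0,-0.2],[0,0,0,0,0],[0,0,0,0,0],[0,0,0,0,0]]

```text
clock: 10.97
eef_pos: [0.4928, 0.4047, 0.2806]
tcp_rot: [-0.0, 0.708, 0.707, -0.0]
contact_force: [-0.0, 0.1, -0.3]
gripper_width: 0.0427
grip_force: 0.0
```

Call:
servo_tool:
  increments:
    - [[0,0,0,0,0],[0,0,0,0,0],[0,0,0,0,0],[0,0,0,0,0],[0,0,0,0,0]]

```text
clock: 11.38
eef_pos: [0.4928, 0.4046, 0.2807]
tcp_rot: [0.0, 0.708, 0.707, 0.0]
contact_force: [0.1, -0.2, 0.2]
gripper_width: 0.0426
grip_force: 0.0
```

Call:
servo_tool:
  increments:
    - [[0,0,0,0,0],[0,0,0,0,0],[0,0,0,0,0],[0,0,0,0,0],[0,0,0,0,0]]

```text
clock: 11.8
eef_pos: [0.4928, 0.4046, 0.2807]
tcp_rot: [-0.0, 0.708, 0.707, -0.0]
contact_force: [-0.8, 0.1, -0.4]
gripper_width: 0.0427
grip_force: 0.0
```

Run:
```python
from h import *
a=V("scene");b=V("side");w=V("wrist")
c=lambda v,x,y:cv2.resize(v.im[y-45:y+45,x-40:x+40],(320,360),interpolation=cv2.INTER_CUBIC)
pa=a.px([.492,.406,.06])[0].astype(int);pb=b.px([.492,.406,.06])[0].astype(int);print(pa,pb)
cv2.imwrite("pics/m2.png",np.hstack([c(a,*pa),c(b,*pb)]))
```

```text
[339 100] [172 121]
```

View pics/m2.png

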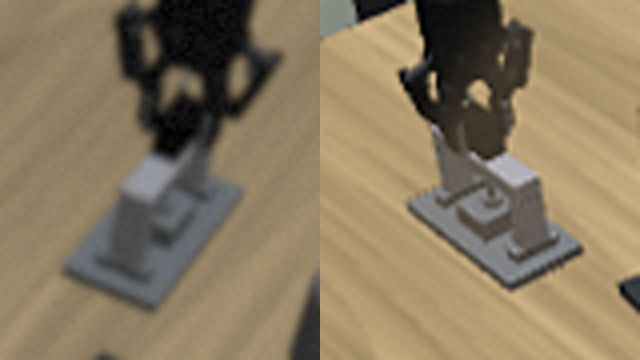

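The gauge stands level on the master. The side crop shows both legs on the base at (450,195) and (530,245), and the foot on the block at (490,205). It can stay there while I fetch the pull.

Call:
servo_tool:
  increments:
    - [[0,0,-0.2,0,0],[0,0,-0.6,0,0],[0,0,-1,0,0.3],[0,0,-1,0,1]]

```text
clock: 12.28
eef_pos: [0.494, 0.4055, 0.3884]
tcp_rot: [0.001, 0.708, 0.707, 0.005]
contact_force: [0.5, 0.6, 0.0]
gripper_width: 0.0654
grip_force: 0.0
```

Call:
servo_tool:
  increments:
    - [[-0.4,0,0,0,1],[-0.8,-0.04,0,0,1],[-0.9,-0.04,0,0,1]]

```text
clock: 12.53
eef_pos: [0.4877, 0.3109, 0.3807]
tcp_rot: [0.0, 0.708, 0.706, -0.001]
contact_force: [1.8, 0.8, 0.2]
gripper_width: 0.0854
grip_force: 0.0
```

Call:
servo_tool:
  increments:
    - [[-0.4,0,0,0,1],[-0.8,-0.04,0,0,1],[-0.9,-0.04,0,0,1]]

```text
clock: 12.78
eef_pos: [0.4836, 0.2208, 0.3806]
tcp_rot: [0.0, 0.708, 0.706, -0.001]
contact_force: [0.4, 1.6, 0.7]
gripper_width: 0.0855
grip_force: 0.0
```

Call:
servo_tool:
  increments:
    - [[-0.4,0,0,0,1],[-0.8,-0.04,0,0,1],[-0.9,-0.04,0,0,1]]

```text
clock: 13.03
eef_pos: [0.4797, 0.131, 0.3807]
tcp_rot: [0.0, 0.708, 0.706, -0.001]
contact_force: [0.7, 0.7, -0.5]
gripper_width: 0.0853
grip_force: 0.0
```

Call:
servo_tool:
  increments:
    - [[-0.4,0,0,0,1],[-0.8,-0.04,0,0,1],[-0.9,-0.04,0,0,1]]

```text
clock: 13.28
eef_pos: [0.4758, 0.0411, 0.3808]
tcp_rot: [0.0, 0.708, 0.706, -0.0]
contact_force: [-0.1, 1.5, 0.6]
gripper_width: 0.0854
grip_force: 0.0
```

Call:
servo_tool:
  increments:
    - [[-0.4,0,0,0,1],[-0.8,-0.04,0,0,1],[-0.9,-0.04,0,0,1]]

```text
clock: 13.53
eef_pos: [0.4719, -0.049, 0.3808]
tcp_rot: [0.001, 0.708, 0.706, -0.0]
contact_force: [0.1, 1.3, 0.9]
gripper_width: 0.0856
grip_force: 0.0
```

Call:
servo_tool:
  increments:
    - [[-0.4,0,0,0,1],[-0.8,-0.04,0,0,1],[-0.9,-0.04,0,0,1]]

```text
clock: 13.78
eef_pos: [0.4679, -0.1392, 0.3809]
tcp_rot: [0.001, 0.708, 0.706, -0.0]
contact_force: [0.7, 0.5, -0.5]
gripper_width: 0.0855
grip_force: 0.0
```

Call:
servo_tool:
  increments:
    - [[-0.4,0,0,0,1],[-0.8,-0.04,0,0,1],[-0.9,-0.04,0,0,1]]

```text
clock: 14.03
eef_pos: [0.4638, -0.2294, 0.3809]
tcp_rot: [0.001, 0.708, 0.706, -0.0]
contact_force: [-0.0, -1.4, -0.3]
gripper_width: 0.0857
grip_force: 0.0
```

Call:
servo_tool:
  increments:
    - [[-0.4,0,0,0,1],[-0.8,-0.04,0,0,1],[-0.9,-0.04,0,0,1]]

```text
clock: 14.28
eef_pos: [0.4596, -0.3195, 0.3808]
tcp_rot: [0.001, 0.708, 0.706, -0.0]
contact_force: [-0.8, -0.2, -0.3]
gripper_width: 0.0854
grip_force: 0.0
```

Call:
servo_tool:
  increments:
    - [[-0.4,0,0,0,1],[-0.8,-0.04,0,0,1],[-0.9,-0.04,0,0,1],[-0.9,-0.04,0,0,1],[-0.9,-0.04,0,0,1]]

```text
clock: 14.7
eef_pos: [0.4557, -0.4052, 0.3803]
tcp_rot: [-0.0, 0.708, 0.706, 0.0]
contact_force: [-0.2, 0.6, -0.1]
gripper_width: 0.0851
grip_force: 0.0
```

Run:
```python
from h import *
w=V("wrist"); H,S,Vv=cv2.split(w.hsv)
s=telemetry.get_state(); print(s["eef_pos"],s["clock"],w.o,w.px([.458,-.415,.036]),w.px([.458,-.415,.026]))
p=w.px([.458,-.415,.026])[0]
m=(H>100)&(H<135)&(Vv>105); blob(w,m,p,0.026,"mould")
br=(H<16)&(S>110); q=blob(w,br,p,0.024,"flange")
cv2.imwrite("pics/p1.png",cv2.resize(w.im[60:320,60:400],None,fx=2.3,fy=2.3,interpolation=cv2.INTER_CUBIC))
```

```text
[ 0.45576464 -0.40445072  0.38045111] 14.75 [ 0.45697566 -0.32955202  0.34932519] [[257.82306912 182.86510084]] [[257.79449273 180.66633445]]
mould ctr mm 457.7 -412.5 size 209.2 109.8 long-axis deg 9.9 px [161, 117, 188, 117, 8423]
flange ctr mm 457.8 -411.7 size 147.7 59.6 long-axis deg 9.9 px [193, 143, 129, 67, 5945]
```

View pics/p1.png

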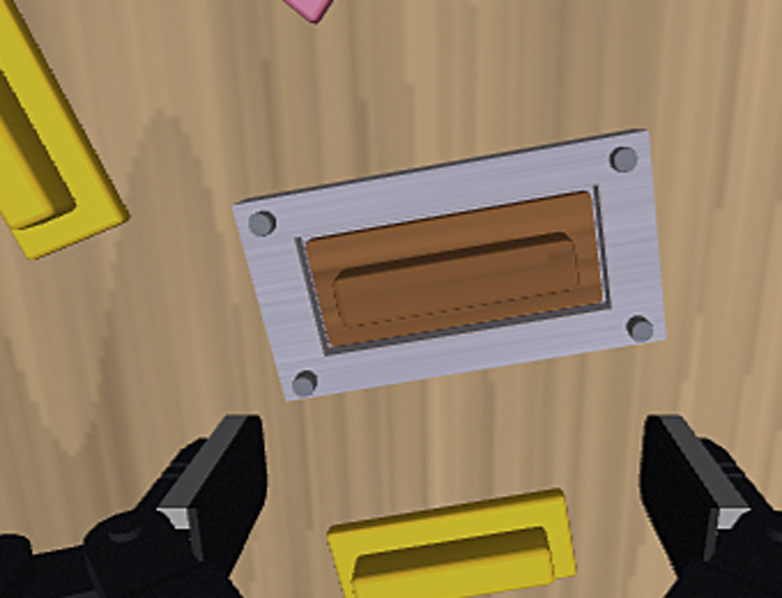

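The wrist view shows the brown pull seated in the mould, rib centre at crop (455,283), with the pins around it and a yellow look-alike at (450,545). The flange measures 148×60 at (0.458, -0.412), long axis 9.9°, which fits the given sizes.

Call:
servo_tool:
  increments:
    - [[0,0,0,0.1483,1],[0,0,0,0.1483,1],[0,0,0,0.1483,1],[0,0,0,0.1483,1]]

```text
clock: 15.08
eef_pos: [0.456, -0.4036, 0.3808]
tcp_rot: [-0.0, 0.853, 0.522, 0.0]
contact_force: [0.9, -0.9, -0.3]
gripper_width: 0.0852
grip_force: 0.0
```

Call:
servo_tool:
  increments:
    - [[0,0,0,0.1483,1],[0,0,0,0.1483,1],[0,0,0,0.1483,1],[0,0,0,0.1483,1]]

```text
clock: 15.42
eef_pos: [0.456, -0.4036, 0.3808]
tcp_rot: [-0.0, 0.95, 0.311, 0.0]
contact_force: [0.8, -0.1, -1.1]
gripper_width: 0.0856
grip_force: 0.0
```

Call:
servo_tool:
  increments:
    - [[0,0,0,0.1483,1],[0,0,0,0.1483,1],[0,0,0,0.1483,1],[0,0,0,0.1483,1]]

```text
clock: 15.75
eef_pos: [0.456, -0.4036, 0.3808]
tcp_rot: [-0.0, 0.997, 0.083, -0.0]
contact_force: [-0.3, 0.0, -0.5]
gripper_width: 0.0853
grip_force: 0.0
```

Call:
servo_tool:
  increments:
    - [[0.01,0.07,0.3,0,1],[0.01,0.07,0.7,0,1],[0.01,0.07,0.8,0,1],[0.01,0.07,0.8,0,1],[0.01,0.07,0.8,0,1]]

```text
clock: 16.17
eef_pos: [0.4581, -0.4113, 0.3015]
tcp_rot: [-0.0, 0.996, 0.086, -0.0]
contact_force: [0.2, -0.8, -0.1]
gripper_width: 0.0855
grip_force: 0.0
```

Run:
```python
from h import *
w=V("wrist"); H,S,Vv=cv2.split(w.hsv)
s=telemetry.get_state(); print(s["eef_pos"],s["clock"],rot(s["tcp_rot"]).round(3)[:,0],w.o)
p=w.px([.458,-.412,.026])[0]
m=(H>100)&(H<135)&(Vv>105); blob(w,m,p,0.026,"mould")
br=(H<16)&(S>110); q=blob(w,br,p,0.024,"flange")
g=w.im.mean(2); x,y=w.px([.458,-.412,.048])[0].astype(int); print(x,y)
for r in (y,y-30,y+12):print(g[r,x-70:x+71:2].astype(int))
```

```text
[ 0.45830288 -0.41177177  0.30234899] 16.2167 [0.985 0.171 0.001] [ 0.53288801 -0.3976509   0.27038964]
mould ctr mm 457.8 -413.2 size 208.5 109.5 long-axis deg 9.9 px [193, 70, 135, 221, 14199]
flange ctr mm 458.8 -413.1 size 147.7 58.4 long-axis deg 9.9 px [226, 108, 68, 155, 9853]
258 200
[139 139 139 138 139 138 161 165 174 169 169 170 170 169 169 170 167 175
  79 178  94  93  92  93  96  96  98  96  70  83  87  88  88  84  83  84
  85  86  87  88  88  89  88  55  92  88  88  84  83  85  86  73 179  57
 167 169 174 172 169 166 171 169 170 171 174 175 144 144 145 143 143]
[144 143 141 141 140 158 164 172 168 168 167 168 170 169 169 169 168 164
  77 170  86  93  93  94  95  97  98  97  59  86  87  88  88  86  82  83
  85  86  87  86  88  87  88  79  91  90  84  80  82  84  86  86 103 135
 115 172 173 173 173 169 169 171 173 171 175 176 178 143 144 143 144]
[135 135 134 132 132 133 133 165 173 172 169 170 171 170 169 170 167 172
 121 160  97  91  92  92  95  97  99  96  77  83  87  88  88  86  84  84
  86  87  87  87  89  89  86  56  92  88  89  85  83  85  87  67 161  94
 169 171 173 170 168 168 169 169 168 170 174 147 137 140 141 142 144]
```

Call:
servo_tool:
  increments:
    - [[0,0.01,0.3,0,1],[0,0.01,0.6,0,1],[0,0.01,0.85,0,1],[0,0.01,0.95,0,1],[0,0.01,1,0,1]]

```text
clock: 16.63
eef_pos: [0.4581, -0.413, 0.2009]
tcp_rot: [-0.0, 0.996, 0.086, -0.0]
contact_force: [0.5, 0.2, 0.2]
gripper_width: 0.0853
grip_force: 0.0
```

Call:
servo_tool:
  increments:
    - [[0,0,0,0,0.4],[0,0,0,0,0],[0,0,0,0,-0.2],[0,0,0,0,-0.3],[0,0,0,0,-0.5]]

```text
clock: 17.05
eef_pos: [0.4581, -0.4132, 0.2017]
tcp_rot: [0.001, 0.996, 0.086, 0.0]
contact_force: [-0.3, -2.0, 13.4]
gripper_width: 0.0252
grip_force: 10.7
```

Call:
servo_tool:
  increments:
    - [[0,0,0,0,-1],[0,0,0,0,-1],[0,0,0,0,-1],[0,0,0,0,-1],[0,0,0,0,-1]]

```text
clock: 17.47
eef_pos: [0.4581, -0.4133, 0.2019]
tcp_rot: [0.001, 0.996, 0.086, 0.0]
contact_force: [-1.8, 1.3, 11.7]
gripper_width: 0.0246
grip_force: 60.0
```

Call:
servo_tool:
  increments:
    - [[0,0,-0.03,0,-1],[0,0,-0.1,0,-1],[0,0,-0.25,0,-1],[0,0,-0.6,0,-1],[0,0,-1,0,-1]]

```text
clock: 17.88
eef_pos: [0.4574, -0.4125, 0.3006]
tcp_rot: [-0.002, 0.996, 0.086, -0.001]
contact_force: [1.0, -1.1, -1.6]
gripper_width: 0.0245
grip_force: 59.3
```

Call:
servo_tool:
  increments:
    - [[0,0,0,0.03,-1],[0,0,0,0.07,-1],[0,0,0,0.108,-1],[0,0,0,0.108,-1]]

```text
clock: 18.22
eef_pos: [0.4578, -0.4129, 0.3014]
tcp_rot: [0.0, 0.996, -0.087, 0.0]
contact_force: [-0.2, 0.7, -2.2]
gripper_width: 0.0249
grip_force: 59.4
```

Call:
servo_tool:
  increments:
    - [[0.02,-0.25,0,0,-1],[0.05,-0.6,0,0,-1],[0.087,-0.935,0,0,-1]]

```text
clock: 18.47
eef_pos: [0.4818, -0.3215, 0.3008]
tcp_rot: [-0.0, 0.997, -0.082, -0.0]
contact_force: [1.3, 0.1, -1.5]
gripper_width: 0.025
grip_force: 59.5
```

Call:
servo_tool:
  increments:
    - [[0.03,-0.31,0,0,-1],[0.06,-0.62,0,0,-1],[0.087,-0.935,0,0,-1]]

```text
clock: 18.72
eef_pos: [0.5064, -0.2301, 0.301]
tcp_rot: [0.0, 0.997, -0.081, 0.0]
contact_force: [1.3, -1.3, -1.2]
gripper_width: 0.0251
grip_force: 59.5
```

Call:
servo_tool:
  increments:
    - [[0.03,-0.31,0,0,-1],[0.06,-0.62,0,0,-1],[0.087,-0.935,0,0,-1]]

```text
clock: 18.97
eef_pos: [0.5306, -0.1394, 0.301]
tcp_rot: [0.0, 0.997, -0.081, 0.0]
contact_force: [0.4, -0.5, -2.5]
gripper_width: 0.0248
grip_force: 59.5
```

Call:
servo_tool:
  increments:
    - [[0.03,-0.31,0,0,-1],[0.06,-0.62,0,0,-1],[0.087,-0.935,0,0,-1]]

```text
clock: 19.22
eef_pos: [0.5548, -0.0486, 0.301]
tcp_rot: [0.0, 0.997, -0.081, 0.0]
contact_force: [0.2, -0.4, -1.6]
gripper_width: 0.025
grip_force: 59.5
```

Call:
servo_tool:
  increments:
    - [[0.03,-0.31,0,0,-1],[0.06,-0.62,0,0,-1],[0.087,-0.935,0,0,-1]]

```text
clock: 19.47
eef_pos: [0.579, 0.0422, 0.301]
tcp_rot: [0.0, 0.997, -0.081, -0.0]
contact_force: [0.4, -0.8, -1.6]
gripper_width: 0.0244
grip_force: 59.5
```

Call:
servo_tool:
  increments:
    - [[0.03,-0.31,0,0,-1],[0.06,-0.62,0,0,-1],[0.087,-0.935,0,0,-1],[0.087,-0.935,0,0,-1],[0.087,-0.935,0,0,-1]]

```text
clock: 19.88
eef_pos: [0.6031, 0.133, 0.3007]
tcp_rot: [-0.0, 0.997, -0.08, -0.0]
contact_force: [0.0, 0.3, -2.3]
gripper_width: 0.0248
grip_force: 59.7
```

Run:
```python
from h import *
w=V("wrist"); H,S,Vv=cv2.split(w.hsv)
s=telemetry.get_state(); print(s["eef_pos"],s["clock"],rot(s["tcp_rot"]).round(3)[:,0],w.o,s["gripper_width"])
pl=((Vv<110)&(H>95)&(H<130)); 
c=np.array([603,131.5])/1000; u=np.array([np.cos(np.radians(-9.6)),np.sin(np.radians(-9.6))]); v=np.array([-u[1],u[0]])
print(w.px([[*(c+.1*(a*u+b*v)),.014] for a,b in((1,1),(1,-1),(-1,-1),(-1,1))]).round(1))
# scan visible plate edges: along u (+) at offsets b, along +-v at a near +1 side
g=w.im.mean(2).astype(np.float32)
def edge(p0,d):
    t=np.linspace(-.02,.02,81); P=np.array([[*(p0+d*k),.014] for k in t]); q=w.px(P).astype(np.float32)
    val=cv2.remap(g,q[:,0][None],q[:,1][None],cv2.INTER_LINEAR)[0]; val=cv2.GaussianBlur(val[None],(7,1),0)[0]; gr=np.diff(val); i=gr.argmax(); return round(t[i]*1000,1),round(float(gr[i]),1),q[40].round().tolist()
for b in(-.07,-.05,0,.05,.07): print("+u",edge(c+.1*u+b*v,u))
for a in(.05,.07,.085): print("+v",edge(c+.1*v+a*u,v)," -v",edge(c-.1*v+a*u,-v))
br=(H<16)&(S>110); q=blob(w,br,w.px([.603,.131,.12])[0],0.124,"flange")
```

```text
[0.60285968 0.13182414 0.30065644] 19.9333 [ 0.987 -0.162 -0.   ] [0.67797263 0.12179872 0.26965084] 0.02483274074203471
[[142.4  74.9]
 [377.7  76.7]
 [352.3 279.7]
 [163.7 278.6]]
+u (np.float64(0.5), 30.4, [342.0, 76.0])
+u (np.float64(0.5), 30.1, [319.0, 76.0])
+u (np.float64(0.5), 23.5, [260.0, 76.0])
+u (np.float64(0.5), 26.4, [201.0, 75.0])
+u (np.float64(0.5), 29.5, [178.0, 75.0])
+v (np.float64(-1.5), 25.0, [149.0, 135.0])  -v (np.float64(-1.0), 31.2, [370.0, 136.0])
+v (np.float64(-1.5), 25.1, [146.0, 112.0])  -v (np.float64(-1.0), 33.1, [373.0, 113.0])
+v (np.float64(-1.5), 22.3, [144.0, 94.0])  -v (np.float64(-1.0), 27.6, [375.0, 95.0])
flange ctr mm 608.8 132.9 size 137.2 57.9 long-axis deg -9.2 px [200, 109, 115, 223, 18774]
```

The plate edges match within 1 mm of (0.603, 0.131), and the pull hangs centred over it. I'll lower it.

Call:
servo_tool:
  increments:
    - [[0,0,0.3,0,-1],[0,0,0.6,0,-1],[0,0,0.8,0,-1],[0,0,0.9,0,-1],[0,0,0.92,0,-1]]

```text
clock: 20.35
eef_pos: [0.6024, 0.1304, 0.2071]
tcp_rot: [0.0, 0.996, -0.084, -0.002]
contact_force: [-0.5, -0.6, -1.4]
gripper_width: 0.0247
grip_force: 59.6
```

Call:
servo_tool:
  increments:
    - [[0,0,0.01,0,-1],[0,0,0.02,0,-1],[0,0,0.03,0,-1],[0,0,0.03,0,-1],[0,0,0.03,0,-1]]

```text
clock: 20.77
eef_pos: [0.6032, 0.1314, 0.2064]
tcp_rot: [-0.0, 0.996, -0.084, 0.001]
contact_force: [1.3, -0.2, -1.1]
gripper_width: 0.0245
grip_force: 59.6
```

Call:
servo_tool:
  increments:
    - [[0,0,0.005,0,-1],[0,0,0.01,0,-1],[0,0,0.01,0,-1],[0,0,0.01,0,-1]]

```text
clock: 21.1
eef_pos: [0.603, 0.1314, 0.2047]
tcp_rot: [0.0, 0.996, -0.084, -0.0]
contact_force: [-0.8, -0.4, -2.5]
gripper_width: 0.0245
grip_force: 59.6
```

Call:
servo_tool:
  increments:
    - [[0,0,0.005,0,-1],[0,0,0.01,0,-1],[0,0,0.01,0,-1],[0,0,0.01,0,-1]]

```text
clock: 21.43
eef_pos: [0.6031, 0.1314, 0.2039]
tcp_rot: [-0.0, 0.996, -0.084, 0.0]
contact_force: [-2.3, 0.7, 4.2]
gripper_width: 0.0245
grip_force: 60.4
```

Call:
servo_tool:
  increments:
    - [[0,0,0.005,0,-1],[0,0,0.005,0,-1],[0,0,0.005,0,-1],[0,0,0.005,0,-1]]

```text
clock: 21.77
eef_pos: [0.603, 0.1314, 0.2039]
tcp_rot: [-0.0, 0.996, -0.084, 0.0]
contact_force: [-4.4, -0.2, 13.2]
gripper_width: 0.025
grip_force: 61.6
```

Contact. Next: release, rise, and check the pull.

Call:
servo_tool:
  increments:
    - [[0,0,0,0,-0.3],[0,0,0,0,-0.2],[0,0,0,0,0],[0,0,0,0,0.3],[0,0,0,0,0.3]]

```text
clock: 22.18
eef_pos: [0.6031, 0.1314, 0.2031]
tcp_rot: [0.0, 0.996, -0.084, -0.0]
contact_force: [0.4, 0.2, -0.3]
gripper_width: 0.0554
grip_force: 0.0
```

Call:
servo_tool:
  increments:
    - [[0,0,-0.2,0,0.3],[0,0,-0.5,0,0.5],[0,0,-0.8,0,1],[0,0,-1,0,1]]

```text
clock: 22.52
eef_pos: [0.6033, 0.1314, 0.3056]
tcp_rot: [-0.0, 0.996, -0.084, 0.001]
contact_force: [0.0, 0.3, -0.9]
gripper_width: 0.0846
grip_force: 0.0
```

Call:
servo_tool:
  increments:
    - [[0,0,-0.4,0,1],[0,0,-0.75,0,1],[0,0,-0.75,0,1],[0,0,-0.75,0,1]]

```text
clock: 22.85
eef_pos: [0.6034, 0.1314, 0.3803]
tcp_rot: [-0.0, 0.996, -0.084, 0.002]
contact_force: [0.6, -0.0, -0.6]
gripper_width: 0.0853
grip_force: 0.0
```

Run:
```python
from h import *
w=V("wrist"); H,S,Vv=cv2.split(w.hsv)
s=telemetry.get_state(); print(s["eef_pos"],s["clock"],s["qpos"].round(2))
br=(H<16)&(S>110); q=blob(w,br,w.px([.603,.131,.026])[0],0.026,"flange")
blob(w,(Vv<110)&(H>95)&(H<130),w.px([.603,.131,.014])[0],0.014,"plate")
g=w.im.mean(2)
for b in (0,.04,-.04):
    c=np.array([.603,.131])+b*np.array([.986,-.167]); v=np.array([.167,.986]); t=np.arange(-.04,.0401,.001)
    q=w.px([[*(c+k*v),.05] for k in t]).astype(np.float32); val=cv2.remap(g.astype(np.float32),q[:,0][None],q[:,1][None],1)[0]; print(val.astype(int))
for n in("scene","side"):
    a=V(n); x,y=a.px([.492,.406,.142])[0].astype(int); Hh=a.hsv[:,:,2]; blob(a,Hh<45,(x,y),.142,"gauge head "+n)
```

```text
[0.60295142 0.1313648  0.3786005 ] 22.9 [ 0.12  0.51  1.4  -0.    1.23  1.86]
flange ctr mm 602.8 132.3 size 147.0 58.9 long-axis deg -9.6 px [231, 110, 53, 122, 6066]
plate ctr mm 604.0 131.0 size 197.2 195.9 long-axis deg 80.4 px [171, 86, 175, 158, 19253]
[ 79  79  80  79  78  78  79  77  78  78  78  79  77  74  83 106 105 104
 103 101 101 101 104 107 107 106 108 113 111  71  94 105 107 107 106 106
 105 105 104 104 104 102 101 100 101 103 104 105 106 105 107 106 103  93
  94 107 116 118 119 118 116 115 114 113 112 111 112 114 105  60  74  75
  75  75  75  75  75  75  75  75  75]
[ 77  77  78  76  77  77  77  76  76  77  77  77  75  72  82 110 106 105
 104 102 101  99  97  98 103 108 111 112  94  83  99 105 107 107 106 105
 105 105 104 103 104 102 102 100 100 102 104 105 107 107 107 105 106 103
  84 112 118 118 117 116 115 115 115 113 112 112 112 113 111  60  72  73
  73  73  74  74  74  74  74  74  74]
[ 75  75  76  76  76  75  75  75  75  76  75  77  75  70  77 105 107 105
 103 103 102 102 105 107 106 106 110 112  95  86 105 106 109 109 108 107
 107 106 106 105 106 104 104 103 103 103 105 106 106 106 106 107 107  99
  77 114 116 119 118 118 117 115 113 112 110 110 112 111  94  64  75  76
  76  76  76  75  75  76  76  76  76]
gauge head scene ctr mm 551.2 308.8 size 278.8 96.1 long-axis deg -74.4 px [327, 75, 42, 59, 1087]
gauge head side ctr mm 552.1 659.8 size 87.3 48.2 long-axis deg 61.9 px [140, 68, 13, 12, 112]
```

The pull lies flat at (0.603, 0.132), -9.6°, centred on the plate. Back to the gauge.

Call:
servo_tool:
  increments:
    - [[0,0,0,-0.1845,1],[0,0,0,-0.1845,1],[0,0,0,-0.1845,1],[0,0,0,-0.1845,1],[0,0,0,-0.1845,1]]

```text
clock: 23.42
eef_pos: [0.6028, 0.1314, 0.3766]
tcp_rot: [-0.0, 0.978, 0.208, -0.001]
contact_force: [-1.0, -0.8, -0.2]
gripper_width: 0.0856
grip_force: 0.0
```

Call:
servo_tool:
  increments:
    - [[0,0,0,-0.1845,1],[0,0,0,-0.1845,1],[0,0,0,-0.1845,1],[0,0,0,-0.1845,1],[0,0,0,-0.1845,1]]

```text
clock: 23.83
eef_pos: [0.6028, 0.1314, 0.3766]
tcp_rot: [-0.001, 0.878, 0.479, -0.001]
contact_force: [-0.7, -0.4, -0.8]
gripper_width: 0.0854
grip_force: 0.0
```

Call:
servo_tool:
  increments:
    - [[0,0,0,-0.1845,1],[0,0,0,-0.1845,1],[0,0,0,-0.1845,1],[0,0,0,-0.1845,1],[0,0,0,-0.1845,1]]

```text
clock: 24.25
eef_pos: [0.6028, 0.1313, 0.3766]
tcp_rot: [-0.001, 0.704, 0.71, -0.001]
contact_force: [0.4, 0.0, 0.4]
gripper_width: 0.0852
grip_force: 0.0
```

Call:
servo_tool:
  increments:
    - [[0.4,-0.16,0,0,1],[0.8,-0.32,0,0,1],[0.91,-0.367,0,0,1]]

```text
clock: 24.5
eef_pos: [0.5644, 0.2256, 0.3766]
tcp_rot: [-0.001, 0.707, 0.708, -0.001]
contact_force: [0.5, -0.2, -0.1]
gripper_width: 0.0856
grip_force: 0.0
```

Call:
servo_tool:
  increments:
    - [[0.4,-0.16,0,0,1],[0.8,-0.32,0,0,1],[0.91,-0.367,0,0,1]]

```text
clock: 24.75
eef_pos: [0.5274, 0.3171, 0.3768]
tcp_rot: [-0.001, 0.706, 0.708, -0.001]
contact_force: [-0.7, 0.9, -0.4]
gripper_width: 0.0857
grip_force: 0.0
```

Call:
servo_tool:
  increments:
    - [[0.4,-0.16,0,0,1],[0.8,-0.32,0,0,1],[0.91,-0.367,0,0,1],[0.91,-0.367,0,0,1],[0.91,-0.367,0,0,1]]

```text
clock: 25.17
eef_pos: [0.4924, 0.4048, 0.3769]
tcp_rot: [-0.0, 0.706, 0.708, -0.001]
contact_force: [0.2, -0.5, -0.8]
gripper_width: 0.0856
grip_force: 0.0
```

Run:
```python
from h import *
w=V("wrist"); H,S,Vv=cv2.split(w.hsv)
s=telemetry.get_state(); print(s["eef_pos"],s["clock"],rot(s["tcp_rot"]).round(3)[:,0])
p=w.px([.4928,.406,.142])[0];print(p); blob(w,Vv<50,p,.142,"head")
blob(w,(H>110)&(H<135)&(Vv>150),p,.102,"beam")
```

```text
[0.49287356 0.40399839 0.37720219] 25.2167 [-0.001  1.    -0.001]
[256.19375254 205.63014987]
head ctr mm 494.4 409.3 size 50.0 25.1 long-axis deg 89.3 px [242, 170, 33, 62, 1958]
beam ctr mm 494.5 349.4 size 28.2 27.4 long-axis deg -89.8 px [244, 233, 29, 27, 766]
```

Call:
servo_tool:
  increments:
    - [[0,0.01,0.3,0,1],[0,0.01,0.6,0,1],[0,0.01,0.85,0,1],[0,0.01,0.95,0,1],[0,0.01,0.95,0,1]]

```text
clock: 25.63
eef_pos: [0.4939, 0.4029, 0.2808]
tcp_rot: [-0.0, 0.707, 0.707, -0.002]
contact_force: [0.0, -0.0, 0.3]
gripper_width: 0.0858
grip_force: 0.0
```

Call:
servo_tool:
  increments:
    - [[0,0,0,0,0.4],[0,0,0,0,0],[0,0,0,0,-0.2],[0,0,0,0,-0.3],[0,0,0,0,-0.5]]

```text
clock: 26.05
eef_pos: [0.494, 0.4045, 0.2841]
tcp_rot: [0.0, 0.707, 0.707, 0.001]
contact_force: [3.2, -0.2, 4.8]
gripper_width: 0.0257
grip_force: 18.8
```

Call:
servo_tool:
  increments:
    - [[0,0,0,0,-1],[0,0,0,0,-1],[0,0,0,0,-1],[0,0,0,0,-1],[0,0,0,0,-1]]

```text
clock: 26.47
eef_pos: [0.4939, 0.4045, 0.2842]
tcp_rot: [0.0, 0.707, 0.707, 0.001]
contact_force: [-3.0, -0.4, 7.5]
gripper_width: 0.0252
grip_force: 58.7
```

Call:
servo_tool:
  increments:
    - [[0,0,-0.05,0,-1],[0,0,-0.25,0,-1],[0,0,-0.6,0,-1],[0,0,-0.9,0,-1]]

```text
clock: 26.8
eef_pos: [0.4935, 0.4042, 0.3742]
tcp_rot: [-0.0, 0.707, 0.707, -0.001]
contact_force: [1.3, 0.4, -5.9]
gripper_width: 0.0249
grip_force: 61.2
```

Call:
servo_tool:
  increments:
    - [[0,0,0,0.03,-1],[0,0,0,0.0533,-1],[0,0,0,0.0533,-1],[0,0,0,0.0533,-1]]

```text
clock: 27.13
eef_pos: [0.4936, 0.4042, 0.3729]
tcp_rot: [-0.0, 0.763, 0.647, -0.001]
contact_force: [-0.1, -0.3, -7.0]
gripper_width: 0.0251
grip_force: 61.1
```

Call:
servo_tool:
  increments:
    - [[-0.25,0.15,0,0,-1],[-0.55,0.33,0,0,-1],[-0.84,0.51,0,0,-1]]

```text
clock: 27.38
eef_pos: [0.53, 0.3123, 0.3726]
tcp_rot: [-0.0, 0.762, 0.647, -0.001]
contact_force: [1.9, -0.8, -5.8]
gripper_width: 0.0252
grip_force: 61.3
```

Call:
servo_tool:
  increments:
    - [[-0.28,0.17,0,0,-1],[-0.56,0.34,0,0,-1],[-0.84,0.51,0,0,-1]]

```text
clock: 27.63
eef_pos: [0.5667, 0.2202, 0.3727]
tcp_rot: [-0.0, 0.763, 0.647, -0.001]
contact_force: [1.1, 0.5, -5.8]
gripper_width: 0.0251
grip_force: 61.3
```

Call:
servo_tool:
  increments:
    - [[-0.28,0.17,0,0,-1],[-0.56,0.34,0,0,-1],[-0.84,0.51,0,0,-1],[-0.84,0.51,0,0,-1],[-0.84,0.51,0,0,-1]]

```text
clock: 28.05
eef_pos: [0.6033, 0.1287, 0.3726]
tcp_rot: [-0.0, 0.764, 0.646, -0.0]
contact_force: [-0.2, 0.5, -7.0]
gripper_width: 0.0248
grip_force: 61.2
```

Run:
```python
from h import *
w=V("wrist"); H,S,Vv=cv2.split(w.hsv)
s=telemetry.get_state(); print(s["eef_pos"],s["clock"],rot(s["tcp_rot"]).round(4)[:,0],s["contact_force"])
g=w.im.mean(2).astype(np.float32)
u=np.array([.986,-.167]);v=np.array([.167,.986]);c=np.array([.603,.132])
# flange ends (t=+-75 along u) at b offsets
for b in(0.,.015,.02): 
  for sgn in(1,-1):
    t=np.arange(.05,.1101,.002); q=w.px([[*(c+b*v+sgn*k*u),.026] for k in t]).astype(np.float32)
    hh=cv2.remap(S.astype(np.float32),q[:,0][None],q[:,1][None],1)[0]; print(b,sgn,hh.astype(int))
```

```text
[0.60280234 0.12984331 0.37262837] 28.1 [ 1.656e-01  9.862e-01 -2.000e-04] [-0.46665124  0.43663458 -6.43495939]
0.0 1 [143 142 142 142 141 142 149 143 142 142 142 150  84  44  37  34  35  36
  36  35  37  33  42  74  88  86  87  87  87  85  85]
0.0 -1 [141 142 142 143 142 141 145 152 142 142 143 144 138  66  36  34  35  36
  36  34  37  36  17  89  84  83  82  81  81  80  82]
0.015 1 [142 143 142 142 142 143 142 142 142 141 142 149  73  42  38  35  34  34
  35  36  34  35  40  72  88  86  86  85  85  85  86]
0.015 -1 [143 144 144 144 144 144 142 142 142 143 142 142 127  61  37  36  36  35
  36  34  36  40  19  86  85  84  84  82  81  81  79]
0.02 1 [142 144 142 143 142 142 142 143 142 144 142 149  72  47  37  33  36  35
  35  34  34  37  42  12  88  86  86  85  86  87  86]
0.02 -1 [142 142 142 142 143 142 141 142 141 142 141 142 154  69  34  34  34  34
  35  36  33  38  47  89  85  85  84  83  83  81  79]
```

Everything is centred over the pull, so I'll lower the gauge.

Call:
servo_tool:
  increments:
    - [[0,0,0.3,0,-1],[0,0,0.55,0,-1],[0,0,0.72,0,-1],[0,0,0.81,0,-1],[0,0,0.83,0,-1]]

```text
clock: 28.52
eef_pos: [0.6021, 0.1313, 0.2886]
tcp_rot: [-0.001, 0.763, 0.646, -0.001]
contact_force: [-0.9, -0.9, -5.4]
gripper_width: 0.0252
grip_force: 61.4
```

Call:
servo_tool:
  increments:
    - [[0,0,0.01,0,-1],[0,0,0.02,0,-1],[0,0,0.03,0,-1],[0,0,0.03,0,-1],[0,0,0.03,0,-1]]

```text
clock: 28.93
eef_pos: [0.6031, 0.1305, 0.2879]
tcp_rot: [0.0, 0.764, 0.646, 0.001]
contact_force: [0.7, 0.2, -3.9]
gripper_width: 0.0252
grip_force: 61.5
```

Call:
servo_tool:
  increments:
    - [[0,0,0.005,0,-1],[0,0,0.01,0,-1],[0,0,0.01,0,-1],[0,0,0.01,0,-1]]

```text
clock: 29.27
eef_pos: [0.6029, 0.1304, 0.2863]
tcp_rot: [0.0, 0.764, 0.646, 0.0]
contact_force: [1.1, 0.2, -4.5]
gripper_width: 0.0252
grip_force: 61.5
```

Call:
servo_tool:
  increments:
    - [[0,0,0.005,0,-1],[0,0,0.01,0,-1],[0,0,0.01,0,-1],[0,0,0.01,0,-1]]

```text
clock: 29.6
eef_pos: [0.6028, 0.1304, 0.2851]
tcp_rot: [-0.0, 0.764, 0.646, -0.0]
contact_force: [0.5, -0.1, -4.4]
gripper_width: 0.0254
grip_force: 61.5
```

Call:
servo_tool:
  increments:
    - [[0,0,0.005,0,-1],[0,0,0.01,0,-1],[0,0,0.01,0,-1],[0,0,0.01,0,-1]]

```text
clock: 29.93
eef_pos: [0.6028, 0.1301, 0.2848]
tcp_rot: [0.0, 0.764, 0.646, 0.0]
contact_force: [-2.8, -4.7, 7.5]
gripper_width: 0.025
grip_force: 63.2
```

Call:
servo_tool:
  increments:
    - [[0,0,0,0,-0.3],[0,0,0,0,-0.2],[0,0,0,0,0],[0,0,0,0,0.3],[0,0,0,0,0.3]]

```text
clock: 30.35
eef_pos: [0.6028, 0.1305, 0.2842]
tcp_rot: [0.0, 0.764, 0.646, 0.0]
contact_force: [-0.1, -0.5, 0.4]
gripper_width: 0.0555
grip_force: 0.0
```

Call:
servo_tool:
  increments:
    - [[0,0,-0.1,0,0.3],[0,0,-0.4,0,0.3],[0,0,-0.8,0,0.5],[0,0,-1,0,1],[0,0,-1,0,1]]

```text
clock: 30.77
eef_pos: [0.6037, 0.1306, 0.3901]
tcp_rot: [0.002, 0.764, 0.646, 0.003]
contact_force: [-0.1, -0.5, 1.0]
gripper_width: 0.0846
grip_force: 0.0
```

Call:
servo_tool:
  increments:
    - [[0,0,0,0,1],[0,0,0,0,1],[0,0,0,0,1],[0,0,0,0,1],[0,0,0,0,1]]

```text
clock: 31.18
eef_pos: [0.6027, 0.1304, 0.3833]
tcp_rot: [-0.0, 0.764, 0.646, -0.001]
contact_force: [0.1, -0.4, 0.5]
gripper_width: 0.0856
grip_force: 0.0
```

Run:
```python
from h import *
np.set_printoptions(precision=4,suppress=True)
w=V("wrist"); H,S,Vv=cv2.split(w.hsv)
s=telemetry.get_state(); print(s["eef_pos"],s["clock"],s["contact_force"],s["qvel"].round(3))
p=w.px([.603,.131,.142])[0];print(p); blob(w,Vv<50,p,.142,"head")
blob(w,(H>110)&(H<135)&(Vv>150),w.px([.613,.185,.102])[0],.102,"beam far part")
u=np.array([.986,-.167]);c=np.array([.603,.132])
for sgn in(1,-1):
    t=np.arange(.06,.0901,.002); q=w.px([[*(c+sgn*k*u),.026] for k in t]).astype(np.float32)
    print(cv2.remap(S.astype(np.float32),q[:,0][None],q[:,1][None],1)[0].astype(int))
```

```text
[0.6027 0.1304 0.3835] 31.2333 [-0.5991  0.4513 -0.5453] [ 0.    -0.002 -0.004  0.001  0.001 -0.001]
[256.133  203.9703]
head ctr mm 604.6 133.7 size 49.6 25.1 long-axis deg 80.5 px [242, 170, 32, 60, 1846]
beam far part ctr mm 612.1 173.7 size 49.5 27.5 long-axis deg 79.6 px [243, 114, 31, 57, 1678]
[145 148 144 144 144 144 151  87  46  36  33  36  37  36  35  36]
[144 147 151 143 144 144 144 133  63  36  37  36  40  36  36  36]
```

The gauge stands upright and centred over the pull, and the arm is clear. Handing in.

```bash
python3 -c "
from cell import close_job
print(close_job())"
```

```text
the job is handed in; nothing more can be done
None
```

The job is handed in at about 31 s: the gauge was proved on the master, the brown pull lies rib up in the middle of the plate, and the gauge is left standing over it, untouched; I checked the final position from the wrist camera but did not read the gauge's value.

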